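# Clamp the mosaic plaque in the gluing press

### The job

The mosaic plaque is lying ready on the bed of the gluing press. Swing the press arm over it, all the way to its stop, then tighten the bar handle clockwise until the ratchet gives way and the handle slips round on the screw by at least an eighth of a turn, but stop before it has slipped half a turn. Leave the plaque clamped where it lies, let go, and do not disturb the other things on the table.

Things in the scene. Friction and masses are not known exactly. Their poses are not given: they have to be found in the camera images.
- press: grey gluing press fixed to the table. Base plate 180 mm (its x) by 340 mm (its y), 30 mm thick; origin at the centre of its underside, z up. A column (radius 24, foot 34 mm) at (0, 125) mm carries the swing arm. With the arm at its stop the screw axis is at (0, -65) mm, over the middle of the bed.
- swing (a joint): angle of the press arm about the vertical column, rad. 0 = at its stop over the plaque (arm along the press's -y, home below 0.08); grows counter-clockwise from above as the arm opens to the press's +x side, up to 1.7. Stiff: it needs about 0.55 N m (7 N at 80 mm from the pivot) and stays where it is left, but a hard sideways push on the handle can move it.
- swing_pivot (a point): point on the column's axis at the top of the arm, 120 mm above the table. The arm is a level grey beam 36 mm wide, 25 mm high (95 to 120 mm above the table), with a boss of radius 30 mm at the pivot; it reaches 218 mm from the pivot. From 35 to 115 mm from the pivot nothing stands above it and its sides can be pushed.
- screw_axis (a point): point on the screw's axis at the top of the arm, 190 mm from swing_pivot, in a round boss of radius 28 mm.
- handle_hub (a point): point on the screw's vertical axis at the height of the top of the black bar handle, about 160 to 186 mm above the table; it sinks 2.4 mm per rad as the screw is tightened, staying 20 mm clear of the arm. The hub has radius 22 mm and rises 9 mm above the bar.
- handle_end (a point): point 60 mm from handle_hub at the top of the bar, at one of its two like ends. The bar is 16 mm wide, 14 mm high, with a ball of radius 13 mm at 60 mm on either end (146 mm overall); it can be pushed round by its side. Clockwise from above tightens. It turns with about 0.09 N m (2 N at 50 mm) until the pad is down.
- ratchet (a joint): clockwise slip of the handle on the screw, rad, 0 at the start. It grows only once the screw is tight (or at the end of its travel) and the handle is forced on with about 0.5 N m (10 N at 50 mm); it slips steadily, single clicks cannot be felt. 0.75 (an eighth of a turn) up to 3.1 (half a turn) is wanted.
- ram: the screw's lower part: steel rod (radius 10 mm) with a round rubber pad (radius 28 mm), which moves up and down in the arm without turning. Origin at the centre of the pad's underside, at the start 7 to 24 mm higher than the plaque's block: 0.5 to 1.7 turns, not known beforehand. The screw is self-locking.
- plaque: loose wooden mosaic plaque, 140 x 120 x 10 mm, small glass tiles round its border and a bare wooden block 75 x 75 x 8 mm on its middle (18 mm in all, top of the block 60 to 70 mm above the table); lies on the plywood bed of the press. Origin at the centre of its underside.
- glue: bystander: white glue bottle, radius 24, height 150 mm; origin at the centre of its underside
- jar: bystander: amber glass jar, radius 32, height 70 mm; origin at the centre of its underside
- tape: bystander: roll of brown tape lying flat beside the press, radius 45, height 25 mm; origin at the centre of its underside
- giftbox: bystander: yellow box, 140 x 110 x 60 mm; origin at the centre of its underside
- brush: bystander: brush 170 mm long, lying; handle to its -x
- tin: bystander: flat aluminium tin, 100 x 70 x 30 mm; origin at the centre of its underside
- cup: bystander: red plastic cup, rim radius 40, height 100 mm; origin at the centre of its underside
There are look-alikes about, which are no part of the job. Of the things like the plaque, leave any that is turquoise; of the rest the smaller one is meant.

How it is judged:
By the outcome, as a careful person would: the job done as asked, in the order asked, and still so for the second after the job is handed in, with the robot touching nothing.
It also fails if it takes over 67 s, if anything falls off the work surface, if the arm or the gripper's body presses on something with over 40 N, if the wrist force passes 120 N, or if a joint passes its speed limit or range.

### The arm

A 6-joint arm with a two-finger parallel gripper is mounted at the origin on the work surface. World frame = base frame: x ahead of the robot, y to its left, z up, the work surface at z = 0. Lengths are in mm, angles in rad, forces in N, time in s.
With the tool pointing down it reaches from about 350 to 975 mm from the base axis. Payload 7.1 kg.
Tool frame: the origin (TCP) lies on the centre line of the jaws, within the pads' length; the fingertips stand 17 mm ahead of it and the grasp point (between the pads) lies 2 mm behind it (tip_extent is the distance from the TCP to the fingertips, in mm); z points along the fingers, y is the line along which they close (so a half turn about z gives the same grasp; the last joint's range is limited). The gripper opens to 88 mm and grips with 3 to 60 N. Pads are 20 mm wide; open, the fingers measure 115 mm over their backs; the gripper's body (75 mm by 178 mm) begins 61 mm behind the grasp point.
Start: joints at [-0.019, 0.423, 1.63, -0, 1.089, -0.019], TCP at [624.984, 0.026, 201.875] pointing down, gripper open.
Joint ranges: [-3, 3], [-0.9, 2.11], [0.09, 2.58], [-1.31, 4.45], [0.11, 2.69], [-2.54, 2.54]. Speed limits (rad/s): [2.39, 2.39, 3.01, 3.14, 3.14, 3.14].

### API

Orientations are given as a rotation vector (axis times angle).
In Python, from workcell import get_obs, get_image, camera_model, close_job, look_for, outline_of, pinpoint, tip_extent gives the robot as it stands.
- The arm moves only by the shell command python3 -m jog 'ROWS'. ROWS is text: rows parted by semicolons, each of 7 numbers parted by spaces: the shift along the tool's x, y, z as a fraction of full scale, then the turn, a rotation vector about the tool's x, y, z as a fraction of full scale, then the closure, from -1 (fully open) to 1 (shut). A call has 1 to 8 rows; each row is the pose to reach, as a shift and turn from the pose commanded when the call began, along the tool's axes at that moment; what a row does not reach only later rows make up. Full scale, the value 1, is 0.2 m for a shift and 30 degrees for a turn. A row lasts 1/10 s, in which the tool goes at most 50 mm and 8.59 degrees, less where a joint would pass 70% of its speed; a pose out of reach is approached as far as the arm can. A call with a number of a shift or a turn outside -1 to 1 is refused whole. A call with a gripper value outside its range is refused whole. The fingers move at their own pace and stop on an object; the grip force is fixed at half the most. Time passes only in rows, so rows that repeat a pose let the fingers close. It gives the time, the measured TCP pose, the force, the opening and the grip force at its end, in the units of the state.
- get_obs(): the state, without advancing time (a new reading comes with each control period).
- get_image(name): name is "scene" or "side" or "wrist"; returns the picture (400x640x3 uint8, red, green, blue); there is no depth.
- camera_model(name): a dict with "fx", "fy", "cx", "cy" (pixels), "origin" and "orientation" of the camera in the world; the wrist camera has in their place "tool_from_camera" (4x4, takes a point from camera to tool coordinates, whose origin is the TCP and whose axes are the flange's). Camera axes: x right, y down, z forward; pixel columns grow to the right and rows downward; lengths in mm; the calibration is good to about 2 mm. A picture is of the moment at which its call begins: read the wrist's pose just before it. camera_model takes no time and is no camera call.
- close_job(): hands the job in; it is judged then, once.
Trained networks look in the newest picture that a camera, given by its name, has taken for a name from the list of things; names that differ only in an ending like _2 or _b are one class to them, and where a whole thing is asked for, a point or a joint stands for the part that bears it (a point fixed in the world has none). Each returns a list of dicts, best first, with "confidence" (0 to 1); they miss things now and then, are a little off and sometimes report something else, mostly with a low value. They report only what shows in the picture. A call takes as long as a camera call. They do not tell look-alikes from the thing itself.
- look_for(target, camera): "xyz" ([x, y, z] in mm, in the coordinates of the camera as it stood for that picture, good to about 4 mm: the middle of the surface that is visible of it).
- outline_of(target, camera): "mask" (400x640 bool, what is visible of it).
- pinpoint(target, camera): "xyz" ([x, y, z] in mm, in the coordinates of the camera as it stood for that picture, good to about 4 mm: a listed point, or the origin of a listed thing).
The state is a dict: "t": time; "qpos": joint angles; "qvel": joint speeds; "joint_torque": joint torques, N m; "ee_pos": TCP position; "orientation": TCP orientation; "ft_force": force on the tool from outside, world axes, zero at the start; "moment": the same for the moment, N m; "width": finger opening in mm; "grasp_force": force on a finger pad.
Only numpy, scipy, OpenCV 4.12 (cv2) and the standard library are available. Lean on these libraries where they do the work, as an engineer would, in place of code of your own. Each camera call takes 0.05 s, during which the arm holds its last target. There are 200 camera calls.

## Working session

There is one attempt and no reset: what is moved stays moved. The work goes in short steps, Python scripts to look and compute and a shell command to move; the robot and the scene stay as the last step left them, time stands still between calls to the robot, and variables do not carry over. Pictures are saved under pics/ and viewed, at most 10 in all, crops included, and the job is handed in when it is done.

```bash
mkdir -p pics
cat > h.py <<'E'
import numpy as np, cv2
from scipy.spatial.transform import Rotation as R
from workcell import *
def T(cam):
    m=camera_model(cam)
    if cam=="wrist":
        o=get_obs(); A=np.eye(4); A[:3,:3]=R.from_rotvec(o["orientation"]).as_matrix(); A[:3,3]=o["ee_pos"]
        return A@np.array(m["tool_from_camera"])
    A=np.eye(4); q=np.array(m["orientation"],float)
    A[:3,:3]=q if q.shape==(3,3) else R.from_rotvec(q).as_matrix(); A[:3,3]=m["origin"]; return A
def px(cam,M,p):
    m=camera_model(cam); c=np.linalg.inv(M)@np.append(p,1)
    return (m["fx"]*c[0]/c[2]+m["cx"], m["fy"]*c[1]/c[2]+m["cy"])
def find(fn,name,cam,M,n=3):
    for d in fn(name,cam)[:n]:
        w=(M@np.append(d["xyz"],1))[:3]
        print(cam,fn.__name__,name,round(d["confidence"],2),w.round(0),np.round(px(cam,M,w)))
def snap(cam,f):
    M=T(cam); im=get_image(cam); cv2.imwrite(f"pics/{f}.png",im[:,:,::-1]); return M,im
E
python3 - <<'E'
from h import *
for c in("scene","side"):
    M,im=snap(c,c+"0")
    for n in("press","swing_pivot","screw_axis","handle_hub","handle_end","plaque","ram"): find(pinpoint,n,c,M)
o=get_obs();print(o["t"],o["orientation"],o["width"])
E
```

```text
scene call press 0.71 [582. 102.  -0.] [337. 214.]
scene call swing_pivot 0.82 [591. 227. 118.] [357. 171.]
scene call screw_axis 0.92 [761. 148. 117.] [392. 200.]
scene call handle_hub 0.68 [767. 148. 180.] [396. 187.]
scene call handle_end 0.8 [812. 119. 181.] [406. 196.]
scene call plaque 0.89 [ 570. -201.   -1.] [290. 270.]
scene call plaque 0.85 [578.  39.  41.] [328. 216.]
scene call plaque 0.82 [328. 119.  -2.] [281. 188.]
scene call ram 0.61 [760. 143.  79.] [390. 209.]
scene call ram 0.34 [757. 147. 119.] [391. 199.]
side call press 0.96 [586. 102.   1.] [329. 207.]
side call press 0.7 [584.  39.  40.] [332. 214.]
side call swing_pivot 0.7 [591. 228. 115.] [324. 159.]
side call screw_axis 0.65 [760. 149. 117.] [376. 169.]
side call handle_hub 0.51 [758. 152. 182.] [376. 155.]
side call handle_end 0.57 [814. 114. 184.] [396. 161.]
side call plaque 0.98 [584.  39.  41.] [332. 214.]
side call plaque 0.77 [323. 122.  -2.] [255. 213.]
side call plaque 0.75 [ 568. -208.    2.] [341. 283.]
side call ram 0.57 [762. 152.  80.] [375. 176.]
0.8 [2.22138873e+00 2.22147136e+00 1.27157910e-06] 87.92888534179995
```

```bash
ls pics
```

```text
scene0.png
side0.png
```

View pics/scene0.png

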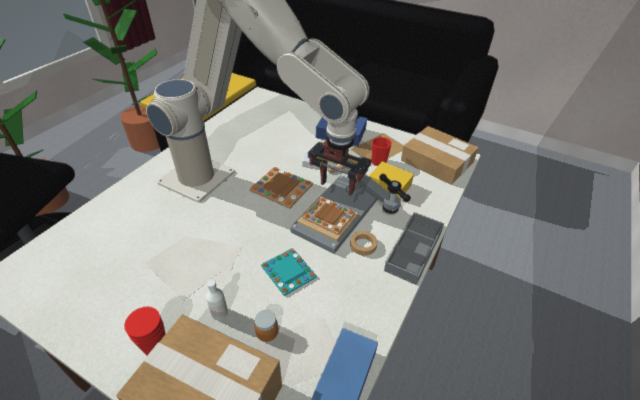

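View pics/side0.png

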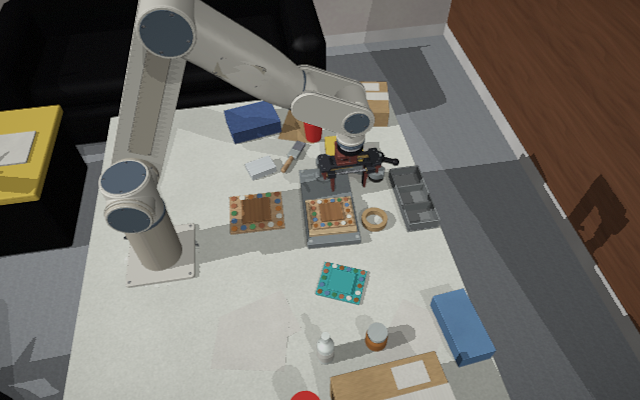

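Candidates that look like the plaque in the scene picture are the turquoise one on the table at (290,270), a brown, larger one on the table at (281,188), and the one on the press bed at (328,216). I choose the one on the bed, which is not turquoise and is the smaller of the other two. The arm is open about 1.19 rad, with its screw at about (392,200). A close crop will check this.

Run:
```python
import cv2
im=cv2.imread("pics/scene0.png")[140:270,230:430]
cv2.imwrite("pics/crop0.png",cv2.resize(im,(800,520),interpolation=cv2.INTER_CUBIC))
```

```text
(no output)
```

View pics/crop0.png

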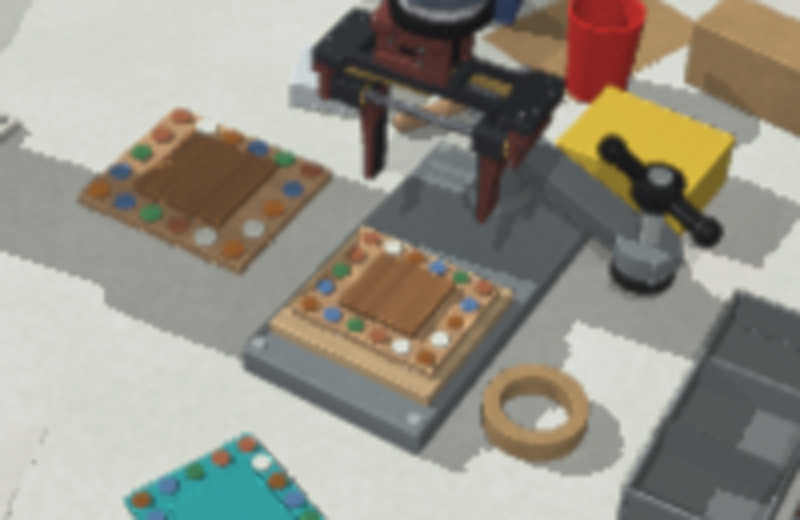

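```bash
python3 -m jog '0.2 0.03 0 0 0 -0.2 -1; 0.4 0.06 0 0 0 -0.4 -1; 0.6 0.09 0 0 0 -0.6 -1; 0.8 0.13 0 0 0 -0.8 -1; 0.985 0.155 0 0 0 -1 -1; 0.985 0.155 0 0 0 -1 -1' ; python3 -m jog '0 0 0 0 0 -0.25 -1; 0 0 0 0 0 -0.5 -1; 0 0 0 0 0 -0.75 -1; 0 0 0 0 0 -1 -1; 0 0 0 0 0 -1 -1'; python3 -m jog '0 0 0 0 0 -0.17 -1; 0 0 0 0 0 -0.17 -1'
python3 - <<'E'
from h import *
M,im=snap("wrist","w1")
for n in("swing_pivot","screw_axis","handle_hub","handle_end"): find(pinpoint,n,"wrist",M)
o=get_obs();print(o["t"],o["ee_pos"],R.from_rotvec(o["orientation"]).as_matrix()[:,1],o["qpos"])
E
```

```text
t: 1.4
ee_pos: [656.2, 201.5, 201.8]
orientation: [1.562, 2.726, 0.002]
ft_force: [-0.4, -0.5, 0.4]
width: 87.6
grasp_force: 0.0
t: 1.9
ee_pos: [655.9, 196.2, 201.8]
orientation: [-0.813, -3.034, 0.001]
ft_force: [0.7, 0.4, -0.5]
width: 87.8
grasp_force: 0.0
t: 2.1
ee_pos: [655.9, 196.4, 201.9]
orientation: [-0.682, -3.066, 0.0]
ft_force: [0.6, 0.2, 0.0]
width: 87.6
grasp_force: 0.0
wrist call swing_pivot 0.74 [590. 225. 121.] [318. 122.]
wrist call swing_pivot 0.63 [764. 146.  84.] [320. 282.]
wrist call swing_pivot 0.55 [685. 343.  -4.] [425. 148.]
wrist call screw_axis 0.98 [758. 150. 117.] [321. 294.]
wrist call screw_axis 0.44 [584. 104.  -4.] [237. 155.]
wrist call handle_hub 0.78 [763. 147. 182.] [321. 344.]
wrist call handle_hub 0.53 [686. 341.  -5.] [423. 149.]
2.35 [655.98775719 196.91621382 201.89893883] [4.23140562e-01 9.06064051e-01 2.19235360e-05] [ 2.74251310e-01  5.11074828e-01  1.48634239e+00 -5.42556056e-06
  1.14413611e+00 -8.59634086e-01]
```

View pics/w1.png

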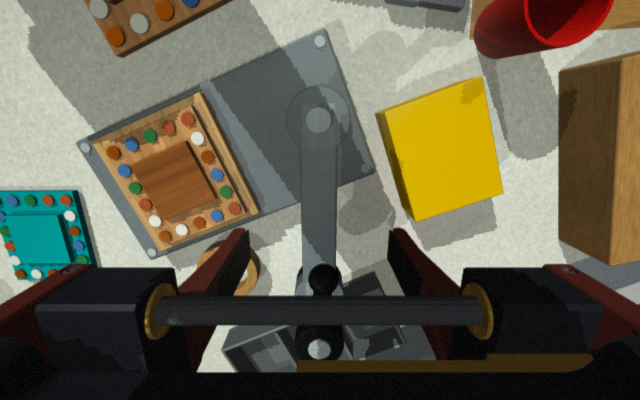

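The crop shows the choice is right: a brown-bordered plaque on the plywood bed, with the larger one and the turquoise one off the press. The wrist view shows the beam centred between the fingers at column 320, with the pivot at (318,122). I lower over the beam, narrow the fingers and swing.

```bash
python3 -m jog '0 0 0.2 0 0 0 -1; 0 0 0.38 0 0 0 -1; 0 0 0.435 0 0 0 -1; 0 0 0.435 0 0 0 -0.15; 0 0 0.435 0 0 0 -0.15; 0 0 0.435 0 0 0 -0.15; 0 0 0.435 0 0 0 -0.15'
python3 -m jog '0.003 -0.047 0 0 0 0.25 -0.15; 0.012 -0.093 0 0 0 0.5 -0.15; 0.027 -0.138 0 0 0 0.75 -0.15; 0.048 -0.18 0 0 0 1 -0.15; 0.048 -0.18 0 0 0 1 -0.15'
```

```text
t: 3.05
ee_pos: [657.1, 197.3, 116.7]
orientation: [0.677, 3.065, 0.002]
ft_force: [0.1, -0.4, -0.3]
width: 59.3
grasp_force: 0.0
t: 3.55
ee_pos: [631.9, 167.9, 115.9]
orientation: [1.45, 2.786, 0.001]
ft_force: [0.3, 0.8, -0.5]
width: 50.4
grasp_force: 0.0
```

```bash
python3 -m jog '0.003 -0.047 0 0 0 0.25 -0.15; 0.012 -0.093 0 0 0 0.5 -0.15; 0.027 -0.138 0 0 0 0.75 -0.15; 0.048 -0.18 0 0 0 1 -0.15'
python3 - <<'E'
from h import *
M,im=snap("wrist","w2")
for n in("swing_pivot","screw_axis","handle_hub"): find(pinpoint,n,"wrist",M,1)
M=T("scene");get_image("scene")
for n in("swing_pivot","screw_axis","handle_hub"): find(pinpoint,n,"scene",M,1)
o=get_obs();print(o["t"],o["ee_pos"],R.from_rotvec(o["orientation"]).as_matrix()[:,1],o["ft_force"],o["moment"])
E
```

```text
t: 3.95
ee_pos: [597.7, 155.8, 115.6]
orientation: [2.122, 2.316, 0.002]
ft_force: [-0.2, 0.1, 0.7]
width: 51.0
grasp_force: 0.0
wrist call swing_pivot 0.77 [587. 228. 121.] [312. 122.]
scene call swing_pivot 0.61 [587. 229. 119.] [356. 170.]
scene call screw_axis 0.64 [757. 148. 117.] [391. 200.]
scene call handle_hub 0.83 [765. 145. 180.] [395. 187.]
4.35 [597.72738081 155.74396355 114.99789092] [9.95844452e-01 9.10687341e-02 5.60150989e-04] [ 0.4254601  -0.18473565 -0.53000083] [0.03027721 0.01940975 0.06991881]
```

View pics/w2.png

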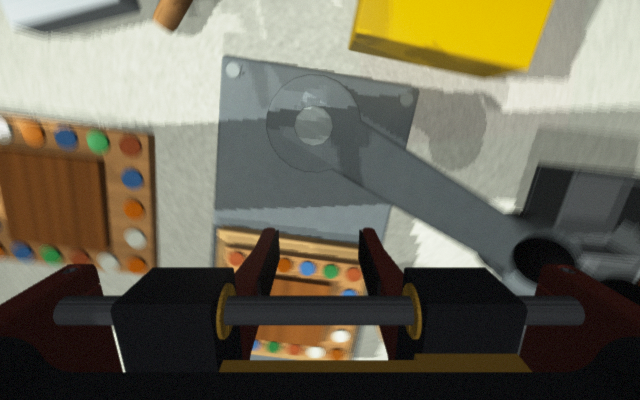

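Run:
```python
from h import *
import workcell
print(tip_extent() if callable(tip_extent) else tip_extent, camera_model("wrist"))
M=T("wrist"); A=M@np.linalg.inv(np.array(camera_model("wrist")["tool_from_camera"]))
for z in(0,10,17,25):
  for y in(-25,25): print(z,y,np.round(px("wrist",M,(A@[0,y,z,1])[:3])))
for d in get_image("side"),:pass
S=T("side")
for n in("swing_pivot","screw_axis","handle_hub"): find(pinpoint,n,"side",S,1)
M,im=snap("side","s3")
cv2.imwrite("pics/s3c.png",cv2.resize(np.ascontiguousarray(im[100:260,230:430,::-1]),(750,600),interpolation=cv2.INTER_CUBIC))
```

```text
17.0 {'fx': 279.3107356047108, 'fy': 279.3107356047108, 'cx': 318.5248557925262, 'cy': 198.70191283880166, 'tool_from_camera': array([[ 2.23782648e-04, -9.58784065e-01, -2.84135647e-01,
         7.62959354e+01],
       [ 9.99999876e-01,  3.40747543e-04, -3.62223802e-04,
         2.09739938e-01],
       [ 4.44112933e-04, -2.84135531e-01,  9.58784023e-01,
        -1.82190197e+02],
       [ 0.00000000e+00,  0.00000000e+00,  0.00000000e+00,
         1.00000000e+00]])}
0 -25 [283. 229.]
0 25 [354. 229.]
10 -25 [284. 224.]
10 25 [352. 224.]
17 -25 [286. 220.]
17 25 [351. 220.]
25 -25 [287. 217.]
25 25 [350. 217.]
side call swing_pivot 0.97 [591. 226. 120.] [324. 159.]
side call screw_axis 0.89 [763. 153. 117.] [376. 168.]
side call handle_hub 0.67 [761. 149. 182.] [378. 156.]
```

View pics/s3c.png

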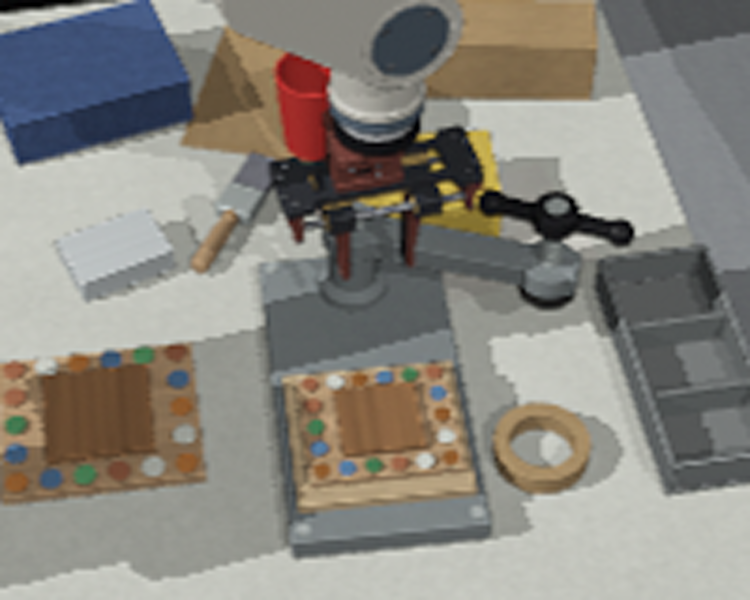

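The arm has not moved. The side crop shows the fingers beside the column at about (375,250) and the beam still out to the right at (480,255). In the wrist picture the finger tips sit about 30 mm shorter than tip_extent says: 78 px apart for 50 mm gives a depth of about 178 mm, so they passed over the beam. I go back and swing again about 28 mm lower.

```bash
python3 -m jog '0.012 0.093 -0.1 0 0 -0.25 -1; 0.012 0.093 -0.1 0 0 -0.5 -1; 0.027 0.138 -0.1 0 0 -0.75 -1; 0.048 0.18 -0.1 0 0 -1 -1;0.048 0.18 -0.1 0 0 -1 -1'
python3 -m jog '0.012 0.093 0 0 0 -0.25 -1; 0.012 0.093 0 0 0 -0.5 -1; 0.027 0.138 0 0 0 -0.75 -1; 0.048 0.18 0 0 0 -1 -1;0.048 0.18 0 0 0 -1 -1'
python3 -m jog '0 0 0.1 0 0 0 -1; 0 0 0.17 0 0 0 -1; 0 0 0.24 0 0 0 -1; 0 0 0.24 0 0 0 -0.15; 0 0 0.24 0 0 0 -0.15; 0 0 0.24 0 0 0 -0.15; 0 0 0.24 0 0 0 -0.15'
python3 -m jog '0.003 -0.047 0 0 0 0.25 -0.15; 0.012 -0.093 0 0 0 0.5 -0.15; 0.012 -0.093 0 0 0 0.5 -0.15'
python3 - <<'E'
from h import *
o=get_obs();print(o["ft_force"],o["moment"])
M=T("scene");get_image("scene")
for n in("screw_axis","handle_hub"): find(pinpoint,n,"scene",M,1)
E
```

```text
t: 5.1
ee_pos: [633.0, 168.8, 134.9]
orientation: [1.446, 2.789, 0.001]
ft_force: [-0.3, -0.8, -0.7]
width: 86.0
grasp_force: 0.0
t: 5.6
ee_pos: [656.1, 197.4, 134.7]
orientation: [-0.679, -3.067, -0.0]
ft_force: [-0.9, -0.6, 0.2]
width: 88.0
grasp_force: 0.0
t: 6.3
ee_pos: [656.6, 197.0, 87.7]
orientation: [0.678, 3.066, 0.001]
ft_force: [1.3, 0.3, 0.4]
width: 59.3
grasp_force: 0.0
t: 6.6
ee_pos: [646.1, 180.9, 87.5]
orientation: [1.075, 2.951, 0.001]
ft_force: [0.3, -0.6, -1.2]
width: 50.8
grasp_force: 0.0
[ 0.28942088 -0.60958147 -1.21961058] [ 0.04338634 -0.05362057 -0.03771911]
scene call screw_axis 0.74 [738. 117. 120.] [382. 202.]
scene call handle_hub 0.16 [578.  40.  43.] [328. 216.]
```

It moves now.

```bash
python3 -m jog '0.003 -0.047 0 0 0 0.25 -0.15; 0.012 -0.093 0 0 0 0.5 -0.15; 0.027 -0.138 0 0 0 0.75 -0.15; 0.048 -0.18 0 0 0 1 -0.15'
python3 -m jog '0.003 -0.047 0 0 0 0.25 -0.15; 0.012 -0.093 0 0 0 0.5 -0.15; 0.02 -0.12 0 0 0 0.667 -0.15;0.02 -0.12 0 0 0 0.667 -0.15'
python3 - <<'E'
from h import *
o=get_obs();print(o["ft_force"],o["moment"])
for c in("scene","side","wrist"):
  M=T(c);get_image(c)
  for n in("swing_pivot","screw_axis","handle_hub","handle_end"): find(pinpoint,n,c,M,1)
E
```

```text
t: 7.15
ee_pos: [618.2, 160.4, 87.5]
orientation: [1.801, 2.569, 0.007]
ft_force: [8.3, 2.6, -5.6]
width: 50.8
grasp_force: 4.2
t: 7.55
ee_pos: [592.1, 155.0, 87.3]
orientation: [2.218, 2.224, 0.001]
ft_force: [1.0, -0.7, 0.1]
width: 50.6
grasp_force: 0.5
[ 1.0072844  -0.69546022  0.13393632] [-0.05812615 -0.22778525 -0.00172854]
scene call swing_pivot 0.97 [589. 228. 120.] [356. 170.]
scene call screw_axis 0.7 [611.  40. 118.] [338. 203.]
scene call handle_hub 0.51 [619.  38. 181.] [340. 190.]
scene call handle_end 0.8 [618. -22. 181.] [331. 201.]
side call swing_pivot 0.97 [590. 229. 117.] [324. 159.]
side call screw_axis 0.57 [617.  39. 117.] [342. 199.]
side call handle_hub 0.71 [612.  41. 179.] [340. 186.]
side call handle_end 0.7 [620. -22. 180.] [347. 200.]
wrist call swing_pivot 0.96 [594. 223. 120.] [321. 133.]
wrist call screw_axis 0.27 [579.  39.  43.] [305. 322.]
```

```bash
python3 -m jog '0.001 -0.019 0 0 0 0.1 -0.15; 0.002 -0.038 0 0 0 0.2 -0.15; 0.004 -0.056 0 0 0 0.3 -0.15;0.004 -0.056 0 0 0 0.3 -0.15'
python3 -m jog '0 -0.009 0 0 0 0.05 -0.15; 0 -0.018 0 0 0 0.1 -0.15'
python3 -m jog '0 -0.01 0 0 0 0 -0.15; 0 -0.01 0 0 0 0 -0.15'
python3 -m jog '0 -0.01 0 0 0 0 -0.15; 0 -0.01 0 0 0 0 -0.15'
python3 - <<'E'
from h import *
for c in("scene","side"):
  M=T(c);get_image(c)
  for n in("swing_pivot","screw_axis","handle_hub","handle_end"): find(pinpoint,n,c,M,1)
E
```

```text
t: 8.7
ee_pos: [580.8, 155.7, 87.0]
orientation: [2.387, 2.041, 0.001]
ft_force: [3.2, 0.0, 0.2]
width: 50.4
grasp_force: 1.4
t: 8.9
ee_pos: [578.6, 156.4, 87.1]
orientation: [2.439, 1.978, 0.004]
ft_force: [13.5, -0.8, -5.7]
width: 50.5
grasp_force: 7.1
t: 9.1
ee_pos: [578.6, 156.4, 87.1]
orientation: [2.435, 1.978, 0.009]
ft_force: [13.8, -2.2, -9.5]
width: 50.6
grasp_force: 7.2
t: 9.3
ee_pos: [578.5, 156.5, 87.1]
orientation: [2.433, 1.977, 0.013]
ft_force: [21.4, -5.5, -14.1]
width: 50.4
grasp_force: 10.6
scene call swing_pivot 0.97 [589. 229. 122.] [356. 170.]
scene call screw_axis 0.68 [576.  39. 117.] [328. 200.]
scene call handle_hub 0.68 [580.  37. 179.] [330. 187.]
scene call handle_end 0.87 [567. -22. 180.] [317. 196.]
side call swing_pivot 0.86 [590. 230. 116.] [324. 159.]
side call screw_axis 0.84 [580.  39. 117.] [330. 200.]
side call handle_hub 0.67 [579.  39. 178.] [330. 188.]
side call handle_end 0.73 [578.  38. 181.] [330. 188.]
```

The force rises to 21 N with no further motion, and the screw is at (578,39), which is its home. The handle bar lies at about 78°. I back off, rise, go above the hub and turn counter-clockwise.

```bash
python3 -m jog '0 0.03 0 0 0 0 -0.3; 0 0.03 0 0 0 0 -1; 0 0.03 0 0 0 0 -1; 0 0.03 -0.25 0 0 0 -1; 0 0.03 -0.5 0 0 0 -1; 0 0.03 -0.565 0 0 0 -1; 0 0.03 -0.565 0 0 0 -1'
python3 -m jog '-0.19 0.03 0 0 0 -0.25 -1; -0.38 0.06 0 0 0 -0.5 -1; -0.57 0.1 0 0 0 -0.75 -1; -0.577 0.1 0 0 0 -1 -1'
python3 -m jog '0 0 0 0 0 -0.25 -1; 0 0 0 0 0 -0.5 -1; 0 0 0 0 0 -0.75 -1; 0 0 0 0 0 -1 -1'
python3 -m jog '0 0 0 0 0 -0.25 -1; 0 0 0 0 0 -0.5 -1; 0 0 0 0 0 -0.75 -1; 0 0 0 0 0 -1 -1'
python3 -m jog '0 0 0 0 0 -0.25 -1; 0 0 0 0 0 -0.5 -1; 0 0 0 0 0 -0.75 -1; 0 0 0 0 0 -1 -1'
python3 -m jog '0 0 0 0 0 -0.25 -1; 0 0 0 0 0 -0.5 -1; 0 0 0 0 0 -0.67 -1; 0 0 0 0 0 -0.67 -1'
python3 - <<'E'
from h import *
M,im=snap("wrist","w4")
for n in("screw_axis","handle_hub","handle_end"): find(pinpoint,n,"wrist",M,2)
o=get_obs();y=R.from_rotvec(o["orientation"]).as_matrix()[:,1];print(o["ee_pos"],np.degrees(np.arctan2(y[1],y[0])),o["qpos"][5])
M=T("scene");get_image("scene")
for n in("screw_axis","handle_hub"): find(pinpoint,n,"scene",M,1)
E
```

```text
t: 10.5
ee_pos: [579.8, 156.6, 202.4]
orientation: [2.438, 1.978, 0.006]
ft_force: [-0.7, 0.9, -0.5]
width: 87.4
grasp_force: 0.0
t: 10.9
ee_pos: [572.5, 35.5, 197.4]
orientation: [-1.84, -2.543, 0.006]
ft_force: [-0.0, 0.5, -0.1]
width: 88.0
grasp_force: 0.0
t: 11.3
ee_pos: [572.7, 38.9, 197.3]
orientation: [-1.114, -2.933, 0.003]
ft_force: [-0.2, 0.9, 0.0]
width: 87.5
grasp_force: 0.0
t: 11.7
ee_pos: [572.7, 39.0, 197.3]
orientation: [-0.317, -3.121, 0.001]
ft_force: [0.0, 0.3, 0.5]
width: 87.8
grasp_force: 0.0
t: 12.1
ee_pos: [572.7, 39.1, 197.2]
orientation: [0.502, -3.096, -0.001]
ft_force: [-0.4, 0.2, -0.4]
width: 87.8
grasp_force: 0.0
t: 12.5
ee_pos: [572.9, 39.0, 197.6]
orientation: [1.028, -2.964, -0.002]
ft_force: [0.0, 0.2, 1.1]
width: 87.7
grasp_force: 0.0
wrist call screw_axis 0.81 [577.  39. 115.] [318. 203.]
wrist call screw_axis 0.25 [586. 102.  -6.] [347. 208.]
wrist call handle_hub 0.61 [580.  36. 183.] [312. 229.]
wrist call handle_end 0.8 [572. -24. 186.] [251. 174.]
[573.97332079  38.98814079 198.94772435] 128.09269650044058 -2.1885345094015904
scene call screw_axis 0.6 [578.  37. 118.] [329. 200.]
scene call handle_hub 0.5 [581.  35. 181.] [330. 187.]
```

View pics/w4.png

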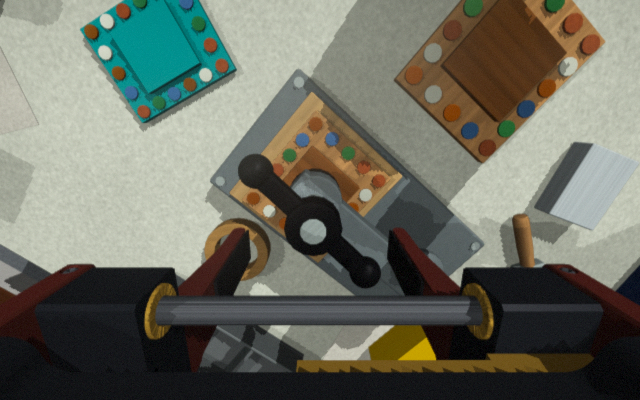

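The wrist view shows the hub at (314,230), the bar running diagonally from (255,168) to (367,272), and the fingertips at columns 250 and 390 on row 230. They clear the bar. I shift by a few mm, go down and turn clockwise.

```bash
cat > m.py <<'E'
from h import *
o=get_obs();y=R.from_rotvec(o["orientation"]).as_matrix()[:,1]
print("M",np.round(o["moment"],2),"yaw",np.degrees(np.arctan2(y[1],y[0])).round(1),"j6",round(o["qpos"][5],2),"t",o["t"])
E
q(){ grep -E 'ee_pos|ft_force'; python3 m.py; }
python3 -m jog '-0.017 -0.023 0 0 0 0 -1; -0.017 -0.023 0.15 0 0 0 -1; -0.017 -0.023 0.29 0 0 0 -1; -0.017 -0.023 0.29 0 0 0 -1'|q
python3 -m jog '0 0 0 0 0 0.25 -1; 0 0 0 0 0 0.5 -1; 0 0 0 0 0 0.75 -1; 0 0 0 0 0 1 -1'|q
python3 -m jog '0 0 0.001 0 0 0.25 -1; 0 0 0.003 0 0 0.5 -1; 0 0 0.005 0 0 0.75 -1; 0 0 0.006 0 0 1 -1'|q
python3 -m jog '0 0 0.001 0 0 0.25 -1; 0 0 0.003 0 0 0.5 -1; 0 0 0.005 0 0 0.75 -1; 0 0 0.006 0 0 1 -1'|q
python3 - <<'E'
from h import *
M=T("wrist");get_image("wrist"); find(pinpoint,"handle_hub","wrist",M,1); find(pinpoint,"handle_end","wrist",M,2)
M=T("scene");get_image("scene")
for n in("screw_axis","handle_hub","handle_end"): find(pinpoint,n,"scene",M,1)
E
```

```text
ee_pos: [577.9, 37.2, 138.7]
ft_force: [0.4, -0.5, -0.9]
M [0.14 0.01 0.03] yaw 128.2 j6 -2.19 t 13.25
ee_pos: [580.2, 37.2, 143.0]
ft_force: [-2.0, -1.6, 0.0]
M [-0.05  0.34  0.05] yaw 97.9 j6 -1.66 t 13.65
ee_pos: [580.1, 37.3, 141.8]
ft_force: [-2.5, 0.3, 0.2]
M [-0.01  0.34  0.07] yaw 67.9 j6 -1.14 t 14.05
ee_pos: [579.9, 37.4, 140.6]
ft_force: [-3.2, -0.4, -0.9]
M [0.03 0.48 0.09] yaw 37.9 j6 -0.62 t 14.45
wrist call handle_hub 0.86 [579.  36. 178.] [316. 256.]
wrist call handle_end 0.61 [523.  23. 180.] [222. 217.]
scene call screw_axis 0.67 [574.  40. 118.] [328. 199.]
scene call handle_hub 0.6 [583.  37. 177.] [330. 188.]
scene call handle_end 0.83 [517.  25. 176.] [311. 183.]
```

```bash
q(){ grep -E 'ee_pos|ft_force'; python3 m.py; }
python3 -m jog '0 0 0.001 0 0 0.25 -1; 0 0 0.003 0 0 0.5 -1; 0 0 0.005 0 0 0.75 -1; 0 0 0.006 0 0 1 -1'|q
python3 -m jog '0 0 0.001 0 0 0.25 -1; 0 0 0.003 0 0 0.5 -1; 0 0 0.005 0 0 0.75 -1; 0 0 0.006 0 0 1 -1'|q
python3 -m jog '0 0 0.001 0 0 0.25 -1; 0 0 0.003 0 0 0.5 -1; 0 0 0.005 0 0 0.75 -1; 0 0 0.006 0 0 1 -1'|q
```

```text
ee_pos: [580.4, 37.7, 138.5]
ft_force: [-0.5, 1.0, 1.0]
M [ 0.02 -0.01  0.08] yaw 8.0 j6 -0.1 t 15.2
ee_pos: [580.2, 37.0, 137.2]
ft_force: [-0.6, -1.9, -0.4]
M [-0.4   0.11  0.05] yaw -22.0 j6 0.43 t 15.6
ee_pos: [579.9, 37.0, 135.8]
ft_force: [-0.8, -1.1, 0.7]
M [-0.31  0.24  0.02] yaw -52.0 j6 0.95 t 16.0
```

```bash
q(){ grep -E 'ee_pos|ft_force'; python3 m.py; }
python3 -m jog '0 0 0.001 0 0 0.25 -1; 0 0 0.003 0 0 0.5 -1; 0 0 0.005 0 0 0.75 -1; 0 0 0.006 0 0 1 -1'|q
python3 -m jog '0 0 0.001 0 0 0.25 -1; 0 0 0.003 0 0 0.5 -1; 0 0 0.005 0 0 0.75 -1; 0 0 0.006 0 0 1 -1'|q
python3 -m jog '0 0 0.001 0 0 0.25 -1; 0 0 0.003 0 0 0.5 -1; 0 0 0.005 0 0 0.7 -1'|q
python3 - <<'E'
from h import *
for c in("scene","side","wrist"):
  M=T(c);get_image(c)
  for n in("screw_axis","handle_hub","handle_end","ram"): find(pinpoint,n,c,M,1)
E
```

```text
ee_pos: [579.6, 37.2, 134.5]
ft_force: [-1.3, -1.0, 0.4]
M [-0.14  0.46  0.1 ] yaw -82.0 j6 1.48 t 16.4
ee_pos: [579.4, 37.4, 133.3]
ft_force: [-3.0, 0.4, 0.0]
M [0.09 0.48 0.08] yaw -112.0 j6 2.0 t 16.8
ee_pos: [579.4, 37.5, 132.3]
ft_force: [-2.8, 1.0, 1.2]
M [0.17 0.44 0.06] yaw -133.0 j6 2.37 t 17.1
scene call screw_axis 0.74 [580.  37. 118.] [329. 200.]
scene call handle_hub 0.79 [581.  36. 171.] [330. 189.]
scene call ram 0.59 [578.  37.  69.] [328. 211.]
side call screw_axis 0.93 [578.  42. 115.] [330. 200.]
side call handle_hub 0.61 [579.  41. 170.] [330. 189.]
side call handle_end 0.48 [638.  59. 172.] [347. 182.]
wrist call screw_axis 0.64 [577.  40. 117.] [317. 230.]
wrist call handle_hub 0.78 [579.  36. 175.] [320. 263.]
wrist call handle_end 0.65 [634.  60. 175.] [217. 223.]
wrist call ram 0.63 [584.  35.  70.] [316. 201.]
```

The handle has turned about 238°, the hub has sunk to about 171 mm and the ram is at about 69 mm, roughly 9 mm still to go. I regrip half a turn back.

```bash
q(){ grep -E 'ee_pos|ft_force'; python3 m.py; }
python3 -m jog '0 0 0 0 0 -0.25 -1; 0 0 0 0 0 -0.5 -1; 0 0 -0.2 0 0 -0.5 -1; 0 0 -0.3 0 0 -0.75 -1; 0 0 -0.3 0 0 -1 -1; 0 0 -0.3 0 0 -1 -1'|q
for i in 1 2 3 4 5 6; do python3 -m jog '0 0 0 0 0 -0.25 -1; 0 0 0 0 0 -0.5 -1; 0 0 0 0 0 -0.75 -1; 0 0 0 0 0 -1 -1'; done |q
python3 -m jog '0 0 0.15 0 0 0 -1; 0 0 0.3 0 0 0 -1; 0 0 0.3 0 0 0 -1'|q
python3 - <<'E'
from h import *
for c in("scene","wrist"):
  M=T(c);get_image(c)
  for n in("handle_hub","handle_end"): find(pinpoint,n,c,M,1)
E
```

```text
ee_pos: [580.9, 37.4, 193.5]
ft_force: [-0.1, 0.6, -0.2]
M [0.09 0.06 0.02] yaw -102.7 j6 1.84 t 18.45
ee_pos: [579.8, 37.4, 191.8]
ft_force: [0.1, 0.2, -0.3]
ee_pos: [579.8, 37.4, 191.7]
ft_force: [-0.7, 0.1, -0.1]
ee_pos: [579.8, 37.4, 191.7]
ft_force: [-1.1, 1.2, 0.3]
ee_pos: [579.8, 37.4, 191.8]
ft_force: [0.2, -0.7, -0.1]
ee_pos: [579.8, 37.4, 191.7]
ft_force: [0.4, 0.3, -0.9]
ee_pos: [579.8, 37.4, 191.7]
ft_force: [0.2, -0.4, -0.1]
M [ 0.04 -0.08  0.02] yaw 77.3 j6 -1.3 t 20.85
ee_pos: [577.0, 37.2, 128.5]
ft_force: [-1.8, 0.1, 0.7]
M [ 0.04 -0.05 -0.05] yaw 77.0 j6 -1.3 t 21.15
scene call handle_end 0.5 [633.  58. 169.] [347. 191.]
wrist call handle_hub 0.77 [579.  36. 171.] [317. 254.]
wrist call handle_end 0.89 [634.  55. 173.] [369. 329.]
```

```bash
q(){ grep -E 'ee_pos|ft_force'; python3 m.py; }
for i in 1 2 3 4; do python3 -m jog '0 0 0.001 0 0 0.25 -1; 0 0 0.003 0 0 0.5 -1; 0 0 0.005 0 0 0.75 -1; 0 0 0.006 0 0 1 -1' |q; done
python3 - <<'E'
from h import *
for c in("scene","wrist"):
  M=T(c);get_image(c)
  for n in("handle_hub","handle_end","ram"): find(pinpoint,n,c,M,1)
E
```

```text
ee_pos: [580.9, 37.5, 132.5]
ft_force: [-1.0, 0.8, -1.5]
M [0.32 0.09 0.14] yaw 46.9 j6 -0.77 t 21.85
ee_pos: [580.4, 37.8, 131.2]
ft_force: [-1.3, 1.9, 0.5]
M [0.27 0.22 0.07] yaw 16.9 j6 -0.25 t 22.25
ee_pos: [580.3, 37.2, 130.0]
ft_force: [-0.2, -1.6, 0.5]
M [-0.28  0.25  0.09] yaw -13.1 j6 0.27 t 22.65
ee_pos: [580.4, 37.0, 128.7]
ft_force: [-0.9, -1.9, -0.4]
M [-0.38  0.24  0.12] yaw -43.1 j6 0.8 t 23.05
scene call handle_hub 0.66 [582.  35. 168.] [330. 190.]
scene call handle_end 0.65 [597. -16. 167.] [326. 201.]
scene call ram 0.56 [579.  38.  68.] [329. 211.]
wrist call handle_hub 0.8 [582.  34. 172.] [321. 263.]
wrist call handle_end 0.57 [601. -17. 169.] [404. 298.]
wrist call ram 0.62 [580.  36.  66.] [318. 205.]
```

```bash
q(){ grep -E 'ee_pos|ft_force'; python3 m.py; }
for i in 1 2 3; do python3 -m jog '0 0 0.001 0 0 0.25 -1; 0 0 0.003 0 0 0.5 -1; 0 0 0.005 0 0 0.75 -1; 0 0 0.006 0 0 1 -1' |q; done
python3 - <<'E'
from h import *
for c in("scene","wrist"):
  M=T(c);get_image(c)
  for n in("handle_hub","handle_end","ram","screw_axis"): find(pinpoint,n,c,M,1)
E
```

```text
ee_pos: [579.5, 37.3, 126.3]
ft_force: [-2.4, -1.7, -0.8]
M [-0.11  0.44  0.1 ] yaw -73.0 j6 1.32 t 23.85
ee_pos: [579.3, 37.4, 125.0]
ft_force: [-1.7, 0.0, -0.1]
M [0.05 0.46 0.09] yaw -103.0 j6 1.84 t 24.25
ee_pos: [579.2, 37.5, 123.7]
ft_force: [-3.2, 0.6, 0.1]
M [0.16 0.53 0.09] yaw -133.0 j6 2.37 t 24.65
scene call handle_hub 0.82 [579.  38. 165.] [329. 190.]
scene call handle_end 0.76 [521.  17. 165.] [311. 187.]
scene call ram 0.86 [578.  38.  65.] [328. 212.]
scene call screw_axis 0.88 [577.  38. 117.] [328. 200.]
wrist call handle_hub 0.63 [581.  34. 164.] [320. 256.]
wrist call handle_end 0.85 [524.  13. 166.] [411. 300.]
wrist call ram 0.62 [583.  34.  62.] [318. 201.]
wrist call screw_axis 0.91 [576.  37. 115.] [322. 232.]
```

```bash
q(){ grep -E 'ee_pos|ft_force'; python3 m.py; }
python3 -m jog '0 0 0 0 0 -0.25 -1; 0 0 0 0 0 -0.5 -1; 0 0 -0.2 0 0 -0.5 -1; 0 0 -0.3 0 0 -0.75 -1; 0 0 -0.3 0 0 -1 -1; 0 0 -0.3 0 0 -1 -1'|q
for i in 1 2 3 4 5 6; do python3 -m jog '0 0 0 0 0 -0.25 -1; 0 0 0 0 0 -0.5 -1; 0 0 0 0 0 -0.75 -1; 0 0 0 0 0 -1 -1'; done |tail -0
python3 -m jog '0 0 0.15 0 0 0 -1; 0 0 0.3 0 0 0 -1; 0 0 0.3 0 0 0 -1'|q
for i in 1 2 3; do python3 -m jog '0 0 0.001 0 0 0.25 -1; 0 0 0.003 0 0 0.5 -1; 0 0 0.005 0 0 0.75 -1; 0 0 0.006 0 0 1 -1' |q; done
python3 - <<'E'
from h import *
for c in("scene","wrist"):
  M=T(c);get_image(c)
  for n in("handle_hub","handle_end","ram"): find(pinpoint,n,c,M,1)
E
```

```text
ee_pos: [580.9, 37.4, 185.1]
ft_force: [-0.5, 0.2, 0.3]
M [ 0.06  0.1  -0.  ] yaw -102.7 j6 1.84 t 25.75
ee_pos: [576.9, 37.2, 120.1]
ft_force: [-1.0, 0.5, -0.3]
M [ 0.11 -0.   -0.  ] yaw 77.0 j6 -1.3 t 28.45
ee_pos: [580.6, 37.5, 123.9]
ft_force: [-0.5, 1.7, -0.8]
M [0.22 0.15 0.07] yaw 46.8 j6 -0.77 t 28.85
ee_pos: [580.2, 37.7, 122.7]
ft_force: [-1.1, 1.7, 0.1]
M [0.24 0.21 0.07] yaw 16.8 j6 -0.25 t 29.25
ee_pos: [580.1, 37.2, 121.5]
ft_force: [-2.5, -1.5, 3.5]
M [-0.31  0.47  0.22] yaw -13.2 j6 0.27 t 29.65
scene call handle_hub 0.55 [583.  35. 160.] [330. 192.]
scene call handle_end 0.52 [526.  69. 163.] [320. 180.]
scene call ram 0.57 [580.  38.  59.] [329. 213.]
wrist call handle_hub 0.71 [582.  35. 164.] [322. 262.]
wrist call handle_end 0.61 [532.  74. 165.] [213. 218.]
wrist call ram 0.94 [584.  35.  62.] [322. 205.]Exception ignored on flushing sys.stdout:
BrokenPipeError: [Errno 32] Broken pipe
Exception ignored on flushing sys.stdout:
BrokenPipeError: [Errno 32] Broken pipe
Exception ignored on flushing sys.stdout:
BrokenPipeError: [Errno 32] Broken pipe
Exception ignored on flushing sys.stdout:
BrokenPipeError: [Errno 32] Broken pipe
Exception ignored on flushing sys.stdout:
BrokenPipeError: [Errno 32] Broken pipe
Exception ignored on flushing sys.stdout:
BrokenPipeError: [Errno 32] Broken pipe
```

Moment about z is rising (0.22), so contact is beginning. I go on in 15° steps.

```bash
q(){ grep -E 'ee_pos|ft_force'; python3 m.py; }
for i in 1 2 3; do python3 -m jog '0 0 0.001 0 0 0.2 -1; 0 0 0.002 0 0 0.35 -1; 0 0 0.002 0 0 0.5 -1' |q; done
```

```text
ee_pos: [580.0, 36.9, 120.5]
ft_force: [-2.5, -5.1, 5.8]
M [-0.65  0.71  0.54] yaw -27.9 j6 0.53 t 30.35
ee_pos: [579.6, 36.7, 120.1]
ft_force: [-5.6, -5.5, 7.4]
M [-0.72  0.96  0.5 ] yaw -42.9 j6 0.79 t 30.65
ee_pos: [579.0, 36.8, 119.5]
ft_force: [-6.6, -4.4, 7.0]
M [-0.46  1.15  0.52] yaw -57.9 j6 1.05 t 30.95
```

The moment is steady at about 0.5 N m from yaw -28°, so it is slipping. I turn on to about yaw -133°, which is about 105° or 1.85 rad of slip.

```bash
q(){ grep -E 'ee_pos|ft_force'; python3 m.py; }
for i in 1 2 3 4 5; do python3 -m jog '0 0 0 0 0 0.2 -1; 0 0 0 0 0 0.35 -1; 0 0 0 0 0 0.5 -1' |q; done
python3 - <<'E'
from h import *
for c in("scene","wrist"):
  M=T(c);get_image(c)
  for n in("handle_hub","handle_end","ram","screw_axis"): find(pinpoint,n,c,M,1)
E
```

```text
ee_pos: [578.6, 37.0, 119.3]
ft_force: [-7.1, -2.8, 5.8]
M [-0.32  1.21  0.59] yaw -72.9 j6 1.32 t 31.25
ee_pos: [578.4, 37.2, 119.1]
ft_force: [-7.9, -1.9, 6.0]
M [-0.07  1.2   0.5 ] yaw -87.9 j6 1.58 t 31.55
ee_pos: [578.3, 37.5, 119.0]
ft_force: [-6.9, -0.9, 5.3]
M [0.1  1.16 0.5 ] yaw -102.9 j6 1.84 t 31.85
ee_pos: [578.2, 37.6, 119.0]
ft_force: [-6.7, 0.2, 4.8]
M [0.21 1.15 0.47] yaw -117.9 j6 2.1 t 32.15
ee_pos: [578.3, 37.7, 119.0]
ft_force: [-6.1, -0.4, 5.1]
M [0.3  1.14 0.53] yaw -132.9 j6 2.36 t 32.45
scene call handle_hub 0.56 [581.  35. 159.] [329. 192.]
scene call handle_end 0.57 [576.  38. 119.] [328. 200.]
scene call ram 0.7 [578.  36. 121.] [329. 200.]
scene call screw_axis 0.86 [577.  41. 120.] [329. 199.]
wrist call handle_hub 0.96 [579.  36. 159.] [319. 259.]
wrist call handle_end 0.63 [634.  60. 164.] [214. 224.]
wrist call ram 0.92 [582.  39.  60.] [314. 205.]
wrist call screw_axis 0.71 [574.  39. 116.] [320. 237.]
```

The slip is about 1.9 rad. I release, rise and check.

```bash
python3 -m jog '0 0 0 0 0 -0.25 -1; 0 0 0 0 0 -0.6 -1; 0 0 0 0 0 -0.6 -1; 0 0 -0.2 0 0 -0.6 -1; 0 0 -0.45 0 0 -0.6 -1; 0 0 -0.7 0 0 -0.6 -1; 0 0 -0.7 0 0 -0.6 -1'
python3 - <<'E'
from h import *
for c in("scene","side"):
  M,im=snap(c,c+"9")
  for n in("handle_hub","handle_end","ram","screw_axis","swing_pivot","plaque"): find(pinpoint,n,c,M,3 if n=="plaque" else 1)
im=cv2.imread("pics/side9.png")[70:370,200:500]
cv2.imwrite("pics/side9c.png",cv2.resize(im,(600,600),interpolation=cv2.INTER_CUBIC))
E
```

```text
t: 33.65
ee_pos: [584.8, 37.9, 266.8]
orientation: [-3.065, 0.673, -0.02]
ft_force: [0.9, -0.9, 0.2]
width: 87.9
grasp_force: 0.0
scene call handle_hub 0.55 [582.  37. 160.] [330. 191.]
scene call handle_end 0.8 [624.  71. 162.] [346. 189.]
scene call ram 0.77 [577.  36.  58.] [328. 213.]
scene call screw_axis 0.91 [578.  39. 119.] [329. 200.]
scene call swing_pivot 0.8 [591. 228. 117.] [357. 171.]
scene call plaque 0.97 [327. 119.   1.] [281. 188.]
scene call plaque 0.79 [578.  39.  41.] [328. 216.]
scene call plaque 0.55 [ 569. -205.    1.] [288. 271.]
side call handle_hub 0.64 [578.  38. 162.] [330. 191.]
side call handle_end 0.76 [627.  68. 160.] [343. 183.]
side call ram 0.82 [578.  38.  62.] [330. 211.]
side call screw_axis 0.65 [578.  40. 119.] [330. 200.]
side call swing_pivot 0.59 [591. 226. 119.] [324. 159.]
side call plaque 0.84 [323. 121.  -5.] [255. 214.]
side call plaque 0.83 [ 569. -208.    4.] [341. 283.]
```

View pics/side9c.png

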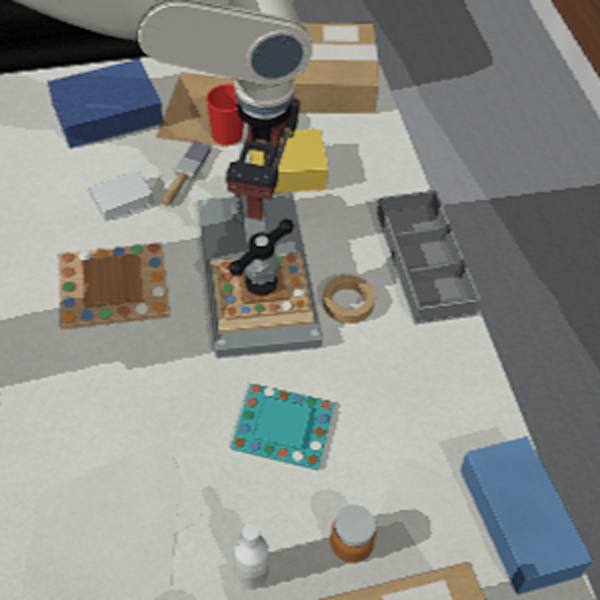

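The picture shows the arm over the plaque with the pad down on its block at about (262,280), the handle free, the bystanders in place and the gripper clear. Handing in.

```bash
python3 -c "
from workcell import close_job
print(close_job())"
```

```text
the job is handed in; nothing more can be done
None
```

I handed the job in at about 34 s: the arm is at its stop, the plaque is clamped where it lay, and the ratchet slipped about 1.9 rad (estimated, wanted 0.75–3.1). The gripper is clear, and nothing else on the table looked disturbed in the last picture.

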